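Hold the wide salt bin open by its press lever

ROBOT

A 7-joint arm with a two-finger parallel gripper is mounted at the origin on the work surface. World frame = base frame: x ahead of the robot, y to its left, z up, the work surface at z = 0. Lengths are in m, angles in rad, forces in N, time in s.
With the tool pointing down it reaches from about 0.4 to 0.9 m from the base axis. Payload 5.6 kg.
Tool frame: the origin (TCP) lies midway between the tips of the shut fingers; the grasp point (between the pads) lies 19 mm behind it; z points along the fingers, x is the direction in which the jaws open and shut, and the axes are right-handed (so a half turn about z gives the same grasp; the last joint's range is limited). The gripper opens to 92 mm and grips with 3 to 60 N. Pads are 20 mm wide; open, the fingers measure 128 mm over their backs; the gripper's body (75 mm by 189 mm) begins 69 mm behind the grasp point.
Start: joints at [-1.367, 0.468, -0.012, 1.603, 0.006, 1.071, -0.056], TCP at [0.159, 0.63, 0.215] pointing down, gripper open.
Joint ranges: [-2.53, 2.53], [-0.31, 2.02], [-1.57, 1.55], [0.28, 2.44], [-1.29, 4.43], [0.15, 1.84], [-2.92, 2.92]. Speed limits (rad/s): [2.57, 2.57, 3.14, 3.14, 3.14, 3.14, 3.14].

INTERFACE

Orientations are given as a rotation vector (axis times angle).
In Python, from cell import arm gives the robot as it stands. The module is installed in compiled form; this text tells all that it offers.
- The arm moves only by the tool carry_out, never from a script. Its argument "targets" is a list of rows, each a list of 7 numbers: the turn, a rotation vector about the tool's x, y, z in rad, then the shift along the tool's x, y, z in mm, then the opening in per cent of the stroke, from 0 (shut) to 100 (fully open). In form: [[ax, ay, az, tx, ty, tz, fingers], ...]. A call has 1 to 12 rows; each row is the pose to reach, as a shift and turn from the pose commanded when the call began, along the tool's axes at that moment; what a row does not reach only later rows make up. A row lasts 1/12 s, in which the tool goes at most 41.7 mm and 7.16 degrees, less where a joint would pass 70% of its speed; a pose out of reach is approached as far as the arm can. A call with a gripper value outside its range is refused whole. The fingers move at their own pace and stop on an object; "squeeze" is the grip in N (left out, the last holds). Time passes only in rows, so rows that repeat a pose let the fingers close. It gives the time, the measured TCP pose, the force and the opening at its end, in the units of the state.
- arm.get_state(): the state, without advancing time (a new reading comes with each control period).
- arm.snapshot(name): name is "side" or "top"; returns the picture (420x560x3 uint8, blue, green, red); there is no depth.
- arm.camera_params(name): a dict with "fx", "fy", "cx", "cy" (pixels), "view" (4x4, takes a point from world to camera coordinates). Camera axes: x right, y down, z forward; pixel columns grow to the right and rows downward; lengths in m; the calibration is good to about 2 mm. A picture is of the moment at which its call begins. camera_params takes no time and is no camera call.
- arm.job_done(): hands the job in, once; it reports no verdict.
The state is a dict: "time_s": time; "joint_positions": joint angles; "qd": joint speeds; "tau": joint torques, N m; "tcp_pos": TCP position; "tcp_rot": TCP orientation; "contact_force": force on the tool from outside, world axes, zero at the start; "torque": the same for the moment, N m; "gripper_width": finger opening in m.
Only numpy, scipy, OpenCV 4.12 (cv2) and the standard library are available. Lean on these libraries where they do the work, as an engineer would, in place of code of your own. Each camera call takes 0.05 s, during which the arm holds its last target. There are 200 camera calls.

TASK

Hold the wide salt bin open for me so that I can refill it: with the fingertips, press the wooden pad at the long end of its lever slowly all the way down, until the heavy marble lid stands fully open, and finish while still holding the lever down there. Do not touch the lid itself, keep the narrow bin shut, and leave the bowls, jar, mortar, shakers and scoop standing where they are.

Things in the scene. Friction and masses are not known exactly. Their poses are not given: they have to be found in the camera images.
- wide_bin: The wide salt bin: wooden box, 160 mm deep (x), 210 wide (y), 130 high, fixed. Origin: centre of its underside; front along its own -x, towards the robot. White marble lid with a dark steel edge band (180 x 232 x 12 mm, 0.7 to 1 kg, top at 143 mm), pivoted at the rear. Along its right-hand wall (own -y) runs a steel lever that sticks out at the front and ends in a wooden press pad.
- wide_lever (a joint): Lever of the wide bin, rad: 0 = at rest, long end up; grows as the pad is pressed down; solid stop at 0.593. Pivot 18 mm behind the bin's centre, 112 mm above the ledge; the long end runs 215 mm forward from it to the pad, whose upper face lies 19.5 mm above that line; the short end (40 mm) lifts the lid. 3 to 7 N down on the pad move it, 1 to 4 N hold it down; let go, it comes back up and the lid shuts.
- wide_lid (a joint): Marble lid of the wide bin, rad: 0 = shut, 0.985 = fully open (its front edge some 270 mm above the ledge), front edge rising. Linked to the lever, it moves only with it, at 1.66 times the lever's angle.
- wide_pad (a point): Centre of the upper face of the wooden press pad (54 mm along the lever, 46 across, 14 thick). At rest 197 mm high, 181 mm in front of the bin's centre and 118 mm to its right (own -x, -y), free above and below, sloping 18 degrees down towards the bin. Pressed, it swings down about 126 mm on an arc about the pivot and then slopes 16 degrees down towards the robot. Its axes turn with the lever.
- narrow_bin: The narrow salt bin, to be left shut: the same make, 160 x 130 x 130 mm, fixed. Origin and axes as for the wide bin. The two bins may stand either way round.
- narrow_lid (a joint): Lid of the narrow bin, rad: 0 = shut, 0.985 = fully open; linked to its own lever.
- narrow_pad (a point): Centre of the upper face of the narrow bin's press pad (same size and height as the other), 181 mm in front of that bin's centre and 78 mm to its right.
- bowls: Loose stack of three blue-glazed bowls, 136 mm across, 100 mm high. Origin at the centre of the underside.
- jar: Loose closed cobalt glass jar with a knobbed lid, 92 mm across, 139 mm high. Origin at the centre of the underside.
- mortar: Loose wooden mortar, 100 mm across, 90 mm high, its pestle leaning in it and rising to about 137 mm. Origin at the centre of the underside.
- shaker_a: Loose empty clear acrylic shaker with a flip-top lid, 52 mm across, 91 mm high, in front of the wide bin. Origin at the centre of the underside.
- shaker_b: Second shaker, the same, in front of the narrow bin.
- scoop: Loose small steel measuring scoop: cup 44 mm across and 26 mm high with a flat handle reaching 104 mm from the cup's centre along its own -x. Origin at the centre of the cup's underside.

How it is judged:
By the outcome, as a careful person would: the job done as asked, in the order asked, and still so for the second after the job is handed in, while the arm keeps its last pose, push and grip.
It also fails if it takes over 32 s, if anything falls off the work surface, if the arm or the gripper's body presses on something with over 40 N, if the wrist force passes 120 N, or if a joint passes its speed limit or range.

## Working session

There is one attempt and no reset: what is moved stays moved. The work goes in short steps, Python scripts to look and compute and a tool call to move; the robot and the scene stay as the last step left them, time stands still between calls to the robot, and variables do not carry over. Pictures are saved under pics/ and viewed, about 8 in all and at most 12, crops included, and the job is handed in when it is done.

Besides the shell and the picture viewer there is one more tool, called after "Call:" as a command line: name --pt "numbers of a row" for each row, then --argument value for the rest. carry_out: Moves the arm, as the interface text tells. Its arguments: {"type":"object","properties":{"targets":{"type":"array","items":{"type":"array","items":{"type":"number"}}},"squeeze":{"type":"number"}},"required":["targets"]}

```bash
mkdir -p pics
python3 - <<'E'
from cell import arm
import cv2,numpy as np
s=arm.get_state();print(s)
for n in("side","top"):
    cv2.imwrite(f"pics/{n}0.png",arm.snapshot(n));p=arm.camera_params(n);print(n,p["fx"],p["fy"],p["cx"],p["cy"]);print(np.round(p["view"],4).tolist())
E
```

```text
{'time_s': 0.0, 'joint_positions': array([-1.36696898,  0.46838064, -0.01159941,  1.60361086,  0.00597732,
        1.07144076, -0.05628527]), 'qd': array([-0.00175725,  0.00095512,  0.0008732 ,  0.0009825 ,  0.00026544,
       -0.00052145, -0.00049936]), 'tau': array([-4.74553181e-04, -5.20568705e+01, -1.27582659e-02, -2.43755400e+01,
       -5.67448139e-02,  1.73465459e-02,  1.59902484e-04]), 'tcp_pos': array([0.15873313, 0.62970785, 0.21364341]), 'tcp_rot': array([ 2.47712651e+00,  1.93027318e+00, -2.12796939e-03]), 'contact_force': array([ 0.38530084, -0.66679709, -0.53524286]), 'torque': array([-0.01967323,  0.0184787 ,  0.0272567 ]), 'gripper_width': 0.09203178140174006}
side 490.1869992333565 490.1869992333565 271.90382692568403 213.68380173692208
[[0.999, -0.0426, 0.0151, -0.5565], [-0.0236, -0.7755, -0.6309, 0.1148], [0.0386, 0.6299, -0.7757, 1.6684], [0.0, 0.0, 0.0, 1.0]]
top 463.0908323706526 463.0908323706526 286.0671724783594 209.31102467745626
[[0.0287, -0.9996, 0.0044, 0.0038], [-0.9835, -0.029, -0.1788, 0.5743], [0.1788, 0.0008, -0.9839, 1.3313], [0.0, 0.0, 0.0, 1.0]]
```

View pics/top0.png

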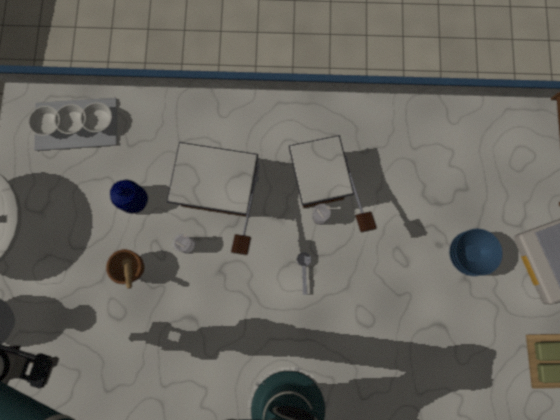

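View pics/side0.png

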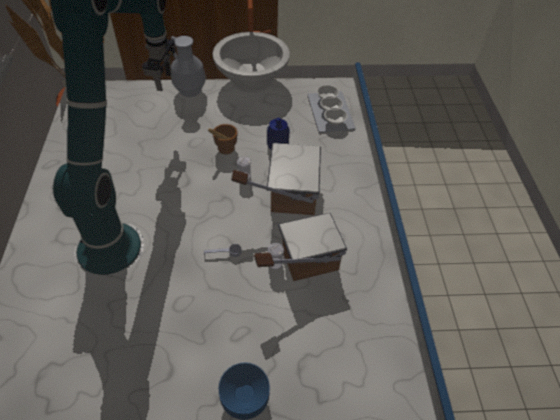

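Top view: wide bin on the left, with lid corners near (180,143), (258,153), (247,214) and (169,203). Its pad is at (241,244), or (240,177) in the side view. The narrow bin's pad is at (366,221), shaker_a at (186,244), and the scoop at (307,260).

```bash
cat > h.py <<'E'
from cell import arm
import cv2,numpy as np
from scipy.spatial.transform import Rotation as R
def ray(n,uv):
    p=arm.camera_params(n);V=np.array(p["view"]);Rm=V[:3,:3]
    d=Rm.T@np.array([(uv[0]-p["cx"])/p["fx"],(uv[1]-p["cy"])/p["fy"],1]);return -Rm.T@V[:3,3],d
def onz(n,uv,z):
    o,d=ray(n,uv);return o+d*(z-o[2])/d[2]
def tri(a,b):
    o1,d1=ray("top",a);o2,d2=ray("side",b)
    t=np.linalg.lstsq(np.c_[d1,-d2],o2-o1,rcond=None)[0];p,q=o1+t[0]*d1,o2+t[1]*d2
    return (p+q)/2,np.linalg.norm(p-q)
def proj(n,P):
    p=arm.camera_params(n);c=(np.array(p["view"])@np.r_[P,1])[:3];return np.array([p["fx"]*c[0]/c[2]+p["cx"],p["fy"]*c[1]/c[2]+p["cy"]])
def blob(im,box,f):
    x0,y0,x1,y1=box;m=f(im[y0:y1,x0:x1].astype(int)).astype(np.uint8)
    n,l,st,c=cv2.connectedComponentsWithStats(m);i=1+np.argmax(st[1:,4])
    cnt=cv2.findContours((l==i).astype(np.uint8),0,2)[0][0]
    return c[i]+[x0,y0],st[i,4],cv2.minAreaRect(cnt.reshape(-1,2)+np.array([x0,y0]))
E
python3 - <<'E'
from h import *
t=cv2.imread("pics/top0.png");s=cv2.imread("pics/side0.png")
br=lambda a:(a[...,2]-a[...,0]>25)&(a[...,2]<150)
w=blob(t,(222,228,262,262),br),blob(s,(226,165,252,188),br)
n=blob(t,(350,205,385,240),br),blob(s,(250,245,278,272),br)
for k in(w,n):
    print(k); print(tri(k[0][0],k[1][0]),onz("top",k[0][0],.197))
# lid
for box in((160,130,265,222),(283,128,358,212)):
    b=blob(t,box,lambda a:(a.min(-1)>120)); print(b)
    c=cv2.boxPoints(b[2]);P=np.array([onz("top",x,.143) for x in c]);print(P.round(3),np.linalg.norm(P-np.roll(P,1,0),axis=1))
big=np.hstack([cv2.resize(t[120:270,150:290],None,fx=2.85,fy=2.85,interpolation=2),cv2.resize(s[130:280,215:345],None,fx=2.85,fy=2.85,interpolation=2)])
print(big.shape);cv2.imwrite("pics/c.png",big)
E
```

```text
((array([239.63068182, 244.03977273]), np.int32(176), ((240.17567443847656, 243.94595336914062), (14.138313293457031, 16.604297637939453), 9.462322235107422)), (array([239.06382979, 174.42553191]), np.int32(47), ((239.30001831054688, 175.60000610351562), (12.965337753295898, 7.273237705230713), 18.434947967529297)))
(array([0.45120121, 0.13969891, 0.19894741]), np.float64(0.000538639444594021)) [0.45113343 0.13984606 0.197     ]
((array([365.00492611, 221.15270936]), np.int32(203), ((365.19805908203125, 220.9434051513672), (15.933823585510254, 14.1481351852417), 74.05460357666016)), (array([263.68867925, 258.        ]), np.int32(106), ((263.5, 258.5), (10.447890281677246, 16.219106674194336), 84.2894058227539)))
(array([ 0.52227386, -0.19076056,  0.19379255]), np.float64(2.8780043719474983e-05)) [ 0.52177329 -0.19020557  0.197     ]
(array([217.34098737, 178.04630693]), np.int32(2613), ((212.55404663085938, 177.67568969726562), (74.96593475341797, 56.38885498046875), 9.462322235107422))
[[0.576 0.343 0.143]
 [0.739 0.328 0.143]
 [0.709 0.116 0.143]
 [0.547 0.135 0.143]] [0.20999983 0.16330363 0.21473293 0.16245653]
(array([317.10281924, 172.34494196]), np.int32(1809), ((320.3766174316406, 168.48175048828125), (55.403629302978516, 48.501338958740234), 76.60750579833984))
[[ 0.738  0.013  0.143]
 [ 0.776 -0.121  0.143]
 [ 0.618 -0.159  0.143]
 [ 0.582 -0.027  0.143]] [0.16092574 0.13964447 0.16180429 0.13666951]
(428, 769, 3)
```

View pics/c.png

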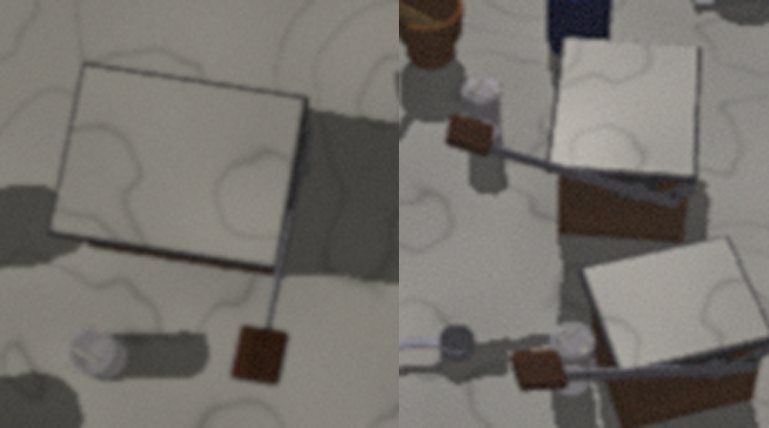

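Crop (scale 2.85 on both): in the top part the lid corners are (83,63), (306,97), (275,270) and (50,234). The wide pad's centre is about (260,355), i.e. full-image (241.2,244.6).

```bash
cat >> h.py <<'E'
def tool(P,s=None):
    s=s or arm.get_state();return (R.from_rotvec(s["tcp_rot"]).inv().apply(np.array(P)-s["tcp_pos"])*1000).round(1)
E
python3 - <<'E'
from h import *
C=[onz("top",np.array(c)/2.85+[150,120]-.35,.143) for c in((83,63),(306,97),(275,270),(50,234))]
for i in range(4):print(C[i].round(3),np.linalg.norm(C[i]-C[i-1]).round(3))
C=np.array(C);yv=C[0]+C[3]-C[1]-C[2];xv=C[0]+C[1]-C[2]-C[3]
yaw=np.mean([np.arctan2(-yv[0],yv[1]),np.arctan2(xv[1],xv[0])]);print("yaw",np.degrees([yaw,np.arctan2(-yv[0],yv[1]),np.arctan2(xv[1],xv[0])]))
ctr=C.mean(0);Rz=R.from_euler("z",yaw)
print("bin~",ctr,"pad from lid",ctr+Rz.apply([-.181,-.118,.054]),"pad tri",tri((240.6,244.3),(239.3,175.2)))
for n,uv,z in(("shaker",(186,243),.09),("mortar",(123,262),.08),("jar",(128,194),.1)):print(n,onz("top",uv,z).round(3))
pad=np.array([.450,.139,.197]);piv=pad+Rz.apply([.199,0,0]);piv[2]=.112
for th in(0,.1,.2,.3,.4,.5,.593):
    a=.3185-th;f=.215*np.cos(a)-.0195*np.sin(a);P=piv+Rz.apply([-f,0,0]);P[2]=.112+.215*np.sin(a)+.0195*np.cos(a);print(th,P.round(4),tool(P))
print(tool(pad+[0,0,.06]))
E
```

```text
[0.745 0.333 0.143] 0.177
[0.716 0.108 0.143] 0.227
[0.54  0.131 0.143] 0.178
[0.569 0.353 0.143] 0.224
yaw [-7.20024652 -7.39025628 -7.01023675]
bin~ [0.64230231 0.23104522 0.143     ] pad from lid [0.44793982 0.13666183 0.197     ] pad tri (array([0.45133659, 0.13736447, 0.19750822]), np.float64(0.00174590893416845))
shaker [0.461 0.304 0.09 ]
mortar [0.402 0.482 0.08 ]
jar [0.597 0.479 0.1  ]
0 [0.4509 0.1389 0.1978] [-404.6  403.3   16.6]
0.1 [0.4434 0.1398 0.1776] [-405.5  395.8   36.8]
0.2 [0.4379 0.1405 0.1568] [-406.1  390.3   57.7]
0.3 [0.4345 0.141  0.1355] [-406.5  386.9   79. ]
0.4 [0.4333 0.1411 0.1139] [-406.6  385.6  100.5]
0.5 [0.4341 0.141  0.0924] [-406.5  386.5  122.1]
0.593 [0.4369 0.1407 0.0725] [-406.1  389.2  142. ]
[-404.8  402.4  -42.6]
```

Call:
carry_out --pt "0 0 0 -5 5 -20 0" --pt "0 0 0 -15 15 -45 0" --pt "0 0 0 -35 35 -65 0" --pt "0 0 0 -60 60 -75 0" --pt "0 0 0 -87 87 -75 0" --pt "0 0 0 -114 114 -75 0" --pt "0 0 0 -141 141 -75 0" --pt "0 0 0 -168 168 -75 0" --pt "0 0 0 -195 195 -75 0" --pt "0 0 0 -222 222 -75 0" --pt "0 0 0 -245 245 -75 0" --pt "0 0 0 -260 260 -75 0" --squeeze 20

```text
time_s: 1.1
tcp_pos: [0.349, 0.3111, 0.2895]
tcp_rot: [2.481, 1.926, -0.0]
contact_force: [-0.9, 0.7, 0.3]
gripper_width: 0.0136
```

Run:
```python
from h import *
s=arm.get_state();print(s["time_s"],s["tcp_pos"],s["tcp_rot"],s["contact_force"],s["gripper_width"]);print(tool([.450,.138,.260]))
```

```text
1.1 [0.34898191 0.31114888 0.28954451] [ 2.48116075e+00  1.92595170e+00 -3.55362421e-04] [-0.89515149  0.69097634  0.34207851] 0.013605049129334213
[-142.7  140.8   29.7]
```

Call:
carry_out --pt "0 0 0 -15 15 0 0" --pt "0 0 0 -38 38 0 0" --pt "0 0 0 -62 62 0 0" --pt "0 0 0 -86 86 4 0" --pt "0 0 0 -108 108 8 0" --pt "0 0 0 -126 126 14 0" --pt "0 0 0 -138 137 22 0" --pt "0 0 0 -143 141 30 0" --pt "0 0 0 -143 141 32 0" --pt "0 0 0 -143 141 32 0"

```text
time_s: 1.93
tcp_pos: [0.4482, 0.1421, 0.2567]
tcp_rot: [-2.477, -1.931, 0.003]
contact_force: [0.3, 0.3, 0.2]
gripper_width: 0.0003
```

Run:
```python
from h import *
t=arm.snapshot("top");v=arm.snapshot("side");s=arm.get_state();print(s["time_s"],s["tcp_pos"],s["contact_force"],s["gripper_width"]);print(tool([.450,.138,.197]))
print(proj("side",s["tcp_pos"]),proj("top",s["tcp_pos"]))
cv2.imwrite("pics/d.png",np.hstack([cv2.resize(t[130:280,170:300],None,fx=2.85,fy=2.85,interpolation=2),cv2.resize(v[90:240,190:330],None,fx=2.85,fy=2.85,interpolation=2)]))
```

```text
2.0333 [0.44862831 0.14292777 0.25760988] [-0.51736794 -0.39511678  0.50106914] 0.0003364278223738384
[-4.5  2.5 60.6]
[237.50660439 161.08659134] [236.06760121 242.45796363]
```

View pics/d.png

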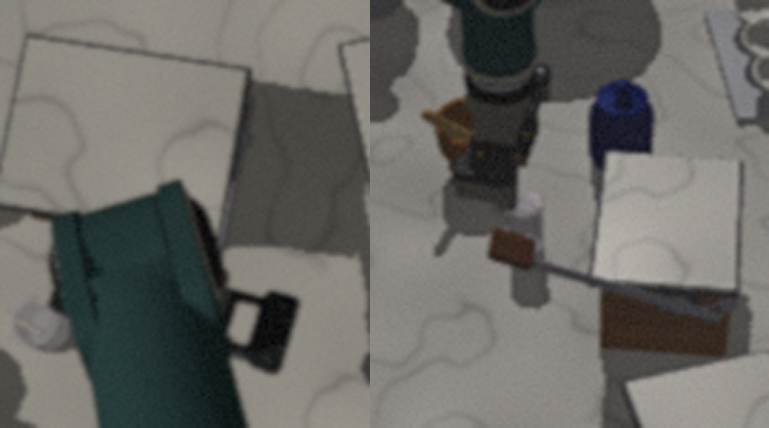

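The side crop shows the closed fingertips at about (505,205), directly above the pad at (513,248). That matches the TCP's projected position. Descending now.

Call:
carry_out --pt "0 0 0 -1 1 4 0" --pt "0 0 0 -2 2 10 0" --pt "0 0 0 -3 2 17 0" --pt "0 0 0 -4 2 24 0" --pt "0 0 0 -4 2 31 0" --pt "0 0 0 -4 2 37 0" --pt "0 0 0 -4 2 43 0" --pt "0 0 0 -4 2 48 0" --pt "0 0 0 -4 2 52 0" --pt "0 0 0 -4 2 55 0" --pt "0 0 0 -4 2 58 0" --pt "0 0 0 -4 1 61 0"

```text
time_s: 3.03
tcp_pos: [0.4493, 0.1374, 0.1968]
tcp_rot: [-2.478, -1.931, -0.0]
contact_force: [-1.6, -0.8, 4.8]
gripper_width: 0.0003
```

Run:
```python
from h import *
s=arm.get_state();print(s["time_s"],s["tcp_pos"],s["contact_force"],tool([.450,.138,.197]),tool([.4369,.1397,.0725]))
```

```text
3.0333 [0.44933979 0.13741128 0.19678604] [-1.58565231 -0.77859605  4.8094804 ] [ 0.7  0.5 -0.2] [ -0.9 -12.6 124.3]
```

Call:
carry_out --pt "0 0 0 0 -1 2 0" --pt "0 0 0 0 -2 4 0" --pt "0 0 0 0 -3 7 0" --pt "0 0 0 0 -4 9 0" --pt "0 0 0 0 -5 12 0" --pt "0 0 0 0 -6 14 0" --pt "0 0 0 0 -6.5 17 0" --pt "0 0 0 0 -7.5 19 0" --pt "0 0 0 0 -8 22 0" --pt "0 0 0 0 -9 25 0" --pt "0 0 0 0 -9.5 27 0" --pt "0 0 0 0 -10 30 0"

```text
time_s: 4.03
tcp_pos: [0.4392, 0.1399, 0.1663]
tcp_rot: [-2.478, -1.931, 0.001]
contact_force: [-0.1, -2.1, 3.8]
gripper_width: 0.0004
```

Run:
```python
from h import *
v=arm.snapshot("side");t=arm.snapshot("top");s=arm.get_state();print(s["time_s"],s["tcp_pos"],s["contact_force"],tool([.4369,.1397,.0725]))
cv2.imwrite("pics/e.png",np.hstack([cv2.resize(t[130:280,170:300],None,fx=2.85,fy=2.85,interpolation=2),cv2.resize(v[90:240,190:330],None,fx=2.85,fy=2.85,interpolation=2)]))
```

```text
4.1333 [0.43916081 0.13991337 0.16612938] [ 0.24643264 -2.79669721  2.8359549 ] [-0.7 -2.1 93.6]
```

View pics/e.png

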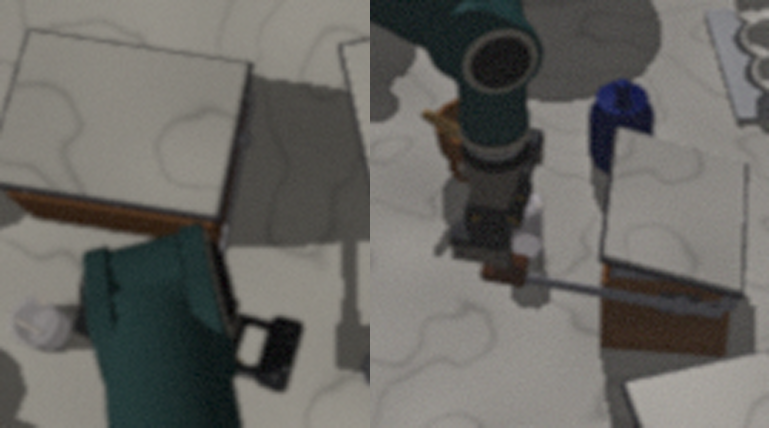

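The lid is rising. The fingers sit on the pad at crop (505,268) and shaker_a is untouched. Continuing along the arc.

Call:
carry_out --pt "0 0 0 0 -0.5 2.5 0" --pt "0 0 0 0 -1 5 0" --pt "0 0 0 -0.5 -1.5 7.5 0" --pt "0 0 0 -0.5 -2 10 0" --pt "0 0 0 -0.5 -2.5 12.5 0" --pt "0 0 0 -1 -3 15 0" --pt "0 0 0 -1 -3.5 17.5 0" --pt "0 0 0 -1 -4 20 0" --pt "0 0 0 -1 -4.5 22.5 0" --pt "0 0 0 -1 -5 25 0" --pt "0 0 0 -1 -5 27.5 0" --pt "0 0 0 -1 -5.5 30 0"

```text
time_s: 5.13
tcp_pos: [0.4341, 0.1405, 0.1364]
tcp_rot: [-2.478, -1.931, -0.001]
contact_force: [0.5, 0.4, 3.1]
gripper_width: 0.0003
```

Call:
carry_out --pt "0 0 0 0 -0.5 2.5 0" --pt "0 0 0 0 -0.5 5 0" --pt "0 0 0 0 -1 7.5 0" --pt "0 0 0 0 -1 10 0" --pt "0 0 0 0 -1 12.5 0" --pt "0 0 0 0 -1.5 15 0" --pt "0 0 0 0 -1.5 17.5 0" --pt "0 0 0 0 -1.5 20 0" --pt "0 0 0 0 -1.5 22.5 0" --pt "0 0 0 0 -1 25 0" --pt "0 0 0 0 -1 27.5 0" --pt "0 0 0 0 -1 30 0"

```text
time_s: 6.13
tcp_pos: [0.4328, 0.1406, 0.1063]
tcp_rot: [-2.478, -1.931, 0.0]
contact_force: [0.4, 1.5, 4.0]
gripper_width: 0.0005
```

Run:
```python
from h import *
v=arm.snapshot("side");t=arm.snapshot("top");s=arm.get_state();print(s["time_s"],s["tcp_pos"],s["contact_force"],tool([.4369,.1397,.0725]))
cv2.imwrite("pics/f.png",np.hstack([cv2.resize(t[130:280,170:300],None,fx=2.85,fy=2.85,interpolation=2),cv2.resize(v[90:240,190:330],None,fx=2.85,fy=2.85,interpolation=2)]))
```

```text
6.2333 [0.43257603 0.1403354  0.10611202] [0.34588438 2.66750804 3.09923938] [ 0.5  4.4 33.6]
```

View pics/f.png

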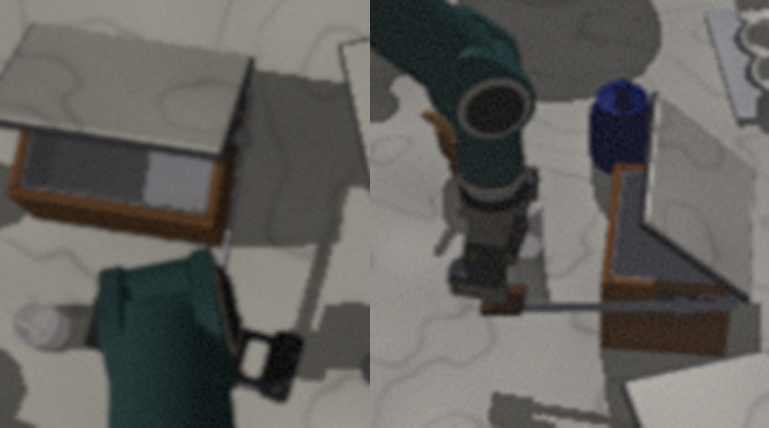

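The lid is well open and the lever is nearly level. The fingers are still on the pad at crop (500,298). Going slower for the rest, watching the force.

Call:
carry_out --pt "0 0 0 0 0 2.5 0" --pt "0 0 0 0 0 5 0" --pt "0 0 0 0 0.5 7.5 0" --pt "0 0 0 0 0.5 10 0" --pt "0 0 0 0.5 1 12.5 0" --pt "0 0 0 0.5 1 15 0" --pt "0 0 0 0.5 1.5 17.5 0" --pt "0 0 0 0.5 1.5 19.5 0" --pt "0 0 0 0.5 2 21.5 0" --pt "0 0 0 0.5 2 23.5 0" --pt "0 0 0 0.5 2.5 25 0" --pt "0 0 0 0.5 2.5 26 0"

```text
time_s: 7.23
tcp_pos: [0.4352, 0.1402, 0.0803]
tcp_rot: [-2.478, -1.931, 0.001]
contact_force: [-2.5, 0.1, 2.1]
gripper_width: 0.0003
```

Call:
carry_out --pt "0 0 0 0 0 1 0" --pt "0 0 0 0 0.5 2 0" --pt "0 0 0 0 0.5 3 0" --pt "0 0 0 0 0.5 4 0" --pt "0 0 0 0 1 4.5 0" --pt "0 0 0 0 1 5 0"

```text
time_s: 7.73
tcp_pos: [0.4365, 0.1401, 0.0755]
tcp_rot: [-2.478, -1.931, -0.0]
contact_force: [-1.2, -0.8, 2.0]
gripper_width: 0.0005
```

Not at the stop yet, so I'll creep in 0.5 mm steps.

Call:
carry_out --pt "0 0 0 0 0 0.5 0" --pt "0 0 0 0 0 1 0" --pt "0 0 0 0 0 1.5 0" --pt "0 0 0 0 0 2 0"

```text
time_s: 8.07
tcp_pos: [0.4367, 0.1401, 0.0736]
tcp_rot: [2.478, 1.931, 0.001]
contact_force: [-2.0, -0.1, 2.8]
gripper_width: 0.0005
```

Call:
carry_out --pt "0 0 0 0 0 0.5 0" --pt "0 0 0 0 0 1 0" --pt "0 0 0 0 0 1 0"

```text
time_s: 8.32
tcp_pos: [0.4369, 0.1401, 0.0732]
tcp_rot: [2.478, 1.931, 0.001]
contact_force: [-4.1, -2.2, 8.7]
gripper_width: 0.0007
```

Call:
carry_out --pt "0 0 0 0 0 0.5 0" --pt "0 0 0 0 0 1 0" --pt "0 0 0 0 0 1 0"

```text
time_s: 8.57
tcp_pos: [0.4369, 0.1401, 0.0729]
tcp_rot: [-2.478, -1.93, -0.001]
contact_force: [-5.4, -2.8, 18.3]
gripper_width: 0.0005
```

The force rose from 3 to 18 N with hardly any travel, at z = 0.073 (predicted 0.0725). That is the solid stop, so I'll check that everything else is in place.

Run:
```python
from h import *
v=arm.snapshot("side");t=arm.snapshot("top");s=arm.get_state();print(s["time_s"],s["tcp_pos"],s["contact_force"])
cv2.imwrite("pics/g.png",np.hstack([cv2.resize(t[90:300,90:350],None,fx=1.6,fy=2*.8,interpolation=2),cv2.resize(v[90:300,170:380],None,fx=1.6,fy=1.6,interpolation=2)]))
# things moved? compare with start, away from the arm
t0=cv2.imread("pics/top0.png");s0=cv2.imread("pics/side0.png")
for n,a,b,bx in(("jar",t0,t,(108,176,150,214)),("mortar",s0,v,(208,120,225,155)),("bowls",t0,t,(445,225,507,280)),("scoop",t0,t,(295,248,320,297)),("narrow",t0,t,(288,132,380,235)),("shakerA",t0,t,(172,232,196,254)),("shakerB",s0,v,(266,240,286,262))):
    x0,y0,x1,y1=bx;d=cv2.absdiff(a,b)[y0:y1,x0:x1].max(-1);print(n,d.mean().round(1),(d>40).sum())
b=lambda a:(a[...,0]-a[...,2]>30)
print(blob(t0,(108,176,150,214),b)[0],blob(t,(108,176,150,214),b)[0])
P=lambda h,x:0
# predicted front-edge height of lid: top-right front corner by triangulation later
```

```text
8.6667 [0.43691435 0.14011982 0.07287602] [-5.65742095 -2.40435518 17.76125907]
jar 8.9 0
mortar 33.3 163
bowls 9.7 38
scoop 14.3 71
narrow 14.0 391
shakerA 12.1 0
shakerB 14.8 43
[121.39671362 193.76995305] [122.03586498 194.11603376]
```

View pics/g.png

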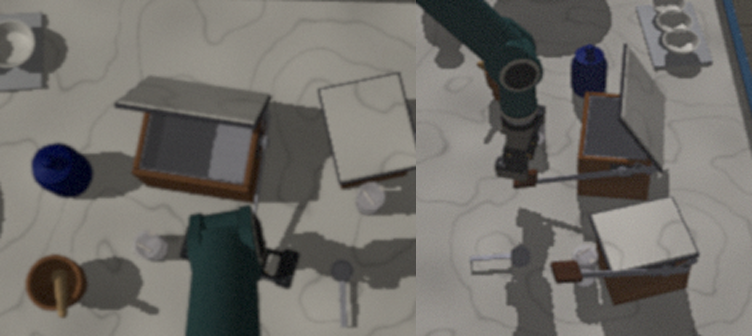

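The lid stands open, the fingers hold the pad at crop (523,178), and the narrow bin is shut. Jar, mortar, shakers and scoop all stand as before. One last check on the height of the lid's front-left corner, top (162,154) and side (300.6,118), then I hand in.

Run:
```python
from h import *
p,e=tri((162,154),(300.6,118));print(p,e)
if .25<p[2]<.3: print(arm.job_done())
```

```text
[0.66916695 0.34340672 0.26361491] 0.0029636770793791617
the job is handed in; nothing more can be done
None
```

The wide salt bin is open and the arm is still holding its lever down on the stop. I pressed the pad with the shut fingertips along the lever's arc. The press took about 5.5 s, and I handed the job in at about 8.7 s.

- **At the stop:** the upward force rose from 3 to 18 N with almost no further travel. The fingertips were then at 72.9 mm, against 72.5 mm predicted for the pad.
- **Lid fully open:** I measured its front corner at 264 mm, against about 270 mm expected and a measuring error of a few millimetres.
- **Other objects:** the last pictures show the narrow bin shut, and the jar, mortar, both shakers and the scoop standing where they were.
- **Inconclusive check:** comparing pixels with the start pictures showed no change at the jar or shaker_a. It did show differences at the mortar, narrow bin, scoop, shaker_b and bowls. I put these down to the arm and moved shadows, but I didn't test that. The bowls were outside the last picture I viewed, so that comparison (38 changed pixels) is all I have for them; the arm never came near them.

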